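# Check the slope of an adjustable angle plate with a digital angle gauge

### The job

Check the slope of the adjustable angle plate with the digital angle gauge: stand the gauge upright on the bare granite surface plate beside it and press its red zero button all the way down, then take the gauge to the sloping table of the angle plate, tilt it to match and hold it pressed flush on the table, its long side running up the slope and its whole base on the face. Finish while still gripping the gauge and pressing it flush, so that it can be read; do not put it down or let go. Do not press the zero button again away from the granite, do not shift the table's tilt, and leave the other things where they are.

Things in the scene. Friction and masses are not known exactly. Their poses are not given: they have to be found in the camera images.
- gauge: digital angle gauge, the loose part to handle: dark block 60 mm long (x) x 34 mm thick (y) x 60 mm tall (z) with a bright base, about 0.17 kg; starts upright on the bench. Origin at the centre of its flat base. Display on the lower half of the -y face; grip it high, across the thickness. It measures in its x-z plane: x must run up or down the slope, either way round.
- zero_button (a joint): travel of the red zero button on top of the gauge, in m: 0 = up, 0.004 = fully down; spring, about 4 N at full travel
- button_top (a point): centre of the top of the red zero button (16 mm across), 67 mm above the gauge's base while the button is up, on the gauge's centre line
- granite: dark granite surface plate 240 mm (its x) x 360 mm (its y), level, top face 50 mm above the bench; fixed. Origin on the bench under its centre. The angle plate stands on its +y half; the granite beyond 35 mm toward -y of its centre is bare.
- granite_top (a point): centre of the granite's top face, axes as granite
- angle_plate: adjustable angle plate on the granite, fixed: base 136 mm (x) x 140 mm (y), origin under its centre. Hinge along y at its -x side (nearest the robot), 60 mm from the origin, 34 mm above the granite; the table rises toward +x, away from the robot. Slotted quadrants stand at y = +-60 mm, up to 120 mm above the granite at the far end.
- table_tilt (a joint): tilt of the table in rad, 0 = level, positive = far side raised; clamped by friction, slips only at about 7 N m (60 N pressed on its far edge)
- table_face (a point): centre of the machined working face of the tilting table, 120 mm up the slope (x) x 106 mm across (y); x points up the slope, z is the outward normal of the face. The face is flat apart from two 8 mm T-slots up the slope.
- table_edge (a point): middle of the upper edge of the working face, 60 mm up the slope from table_face
- wrench: adjustable wrench, bystander on the bench, left
- tape_measure: yellow tape measure, bystander on the bench, 63 mm tall
- electrical_tape: black roll of tape, bystander on the bench, 19 mm tall
Mind the look-alikes: they are no part of the job. Of the things like the gauge, leave any that is pink or turquoise; of the rest the larger one is meant.

How it is judged:
By the outcome, as a careful person would: the job done as asked, in the order asked, and still so for the second after the job is handed in, while the arm keeps its last pose, push and grip.
It also fails if it takes over 51 s, if anything falls off the work surface, if the arm or the gripper's body presses on something with over 40 N, if the wrist force passes 120 N, or if a joint passes its speed limit or range.

### The arm

A 7-joint arm with a two-finger parallel gripper is mounted at the origin on a cart in front of the work surface, level with it; the furniture and walls round the work are solid. World frame = base frame: x ahead of the robot, y to its left, z up, the work surface at z = 0. Lengths are in m, angles in rad, forces in N, time in s.
With the tool pointing down it reaches from about 0.425 to 0.925 m from the base axis. Payload 6.8 kg.
Tool frame: the origin (TCP) lies at the very end of the fingers, on their centre line; the grasp point (between the pads) lies 19 mm behind it; z points along the fingers, y is the line along which they close (so a half turn about z gives the same grasp; the last joint's range is limited). The gripper opens to 85 mm and grips with 20 to 120 N. Pads are 22 mm wide; open, the fingers measure 114 mm over their backs; the gripper's body (76 mm by 85 mm) begins 54 mm behind the grasp point. The pads swing forward as they close: fully open they stand 13 mm farther back than shut.
Start: joints at [-1.284, 0.477, 0.022, 1.555, -0.011, 1.109, -0.083], TCP at [0.26, 0.623, 0.231] pointing down, gripper open.
Joint ranges: [-2.96, 2.96], [-0.34, 2.1], [-1.41, 1.46], [0.24, 2.44], [-1.37, 4.51], [0.17, 1.92], [-2.96, 2.96]. Speed limits (rad/s): [2.39, 2.39, 3.14, 3.14, 3.14, 3.14, 3.14].

### API

Orientations are given as a unit quaternion [w, x, y, z].
In Python, from station import bot gives the robot as it stands. The module is installed in compiled form; this text tells all that it offers.
- The arm moves only by the shell command python3 -m jog 'ROWS' [OPENING] [FORCE]. ROWS is JSON, a list of rows, each a list of 4 numbers: the shift along the tool's x, y, z in cm, then the turn about the tool's z in rad. In form: [[x, y, z, spin], ...]. A call has 1 to 20 rows; each row is the pose to reach, as a shift and turn from the pose commanded when the call began, along the tool's axes at that moment; what a row does not reach only later rows make up. A row lasts 1/12 s, in which the tool goes at most 41.7 mm and 7.16 degrees, less where a joint would pass 70% of its speed; a pose out of reach is approached as far as the arm can. A call with a gripper value outside its range is refused whole. OPENING is the closure, from -1 (fully open) to 1 (shut), set as the call begins (- or left out, the last holds). The fingers move at their own pace and stop on an object; FORCE is the grip in N (left out, the last holds). Time passes only in rows, so rows that repeat a pose let the fingers close. It gives the time, the measured TCP pose, the force, the opening and the grip force at its end, in the units of the state.
- bot.get_obs(): the state, without advancing time (a new reading comes with each control period).
- bot.read_camera(name): name is "scene" or "top" or "wrist"; returns a dict with "pixels" (400x640x3 uint8, red, green, blue), "depth" (400x640 float32, m along the optical axis (not along the pixel's ray), 0 where there is no reading), "fovy" (degrees; the focal length in pixels is half the picture's height over the tangent of half this angle, whatever the lens; pixels are square), "cx", "cy" (the principal point, pixels), "distortion" ([k1, k2, p1, p2, k3] as OpenCV has them; the pictures are not rectified), "pose" (4x4, takes a point from camera to world coordinates). Camera axes: x right, y down, z forward; pixel columns grow to the right and rows downward; lengths in m; the calibration is good to about 2 mm. A picture is of the moment at which its call begins.
- bot.hand_in(): hands the job in; it is judged then, once.
The state is a dict: "t": time; "q": joint angles; "joint_vel": joint speeds; "joint_torque": joint torques, N m; "eef_pos": TCP position; "tool_rot": TCP orientation; "contact_force": force on the tool from outside, world axes, zero at the start; "torque": the same for the moment, N m; "gripper_width": opening from 0.0 (shut) to 1.0 (fully open); "grasp_force": force on a finger pad.
Only numpy, scipy, OpenCV 4.12 (cv2) and the standard library are available. Lean on these libraries where they do the work, as an engineer would, in place of code of your own. Each camera call takes 0.05 s, during which the arm holds its last target. There are 200 camera calls.

## Working session

There is one attempt and no reset: what is moved stays moved. The work goes in short steps, Python scripts to look and compute and a shell command to move; the robot and the scene stay as the last step left them, time stands still between calls to the robot, and variables do not carry over. Pictures are saved under pics/ and viewed, at most 10 in all, crops included, and the job is handed in when it is done.

```bash
mkdir -p pics
cat > h.py <<'E'
import numpy as np, cv2
from station import bot
def K(c):
    f=200/np.tan(np.radians(c['fovy'])/2)
    return np.array([[f,0,c['cx']],[0,f,c['cy']],[0,0,1]])
def rays(c,uv):
    p=cv2.undistortPoints(np.float32(uv).reshape(-1,1,2),K(c),np.array(c['distortion'],float)).reshape(-1,2)
    return np.c_[p,np.ones(len(p))]
def world_map(c):
    v,u=np.mgrid[0:400,0:640]
    r=rays(c,np.c_[u.ravel(),v.ravel()])*c['depth'].reshape(-1,1)
    P=np.array(c['pose'])
    return (r@P[:3,:3].T+P[:3,3]).reshape(400,640,3)
def onplane(c,uv,z):
    P=np.array(c['pose']); d=rays(c,uv)@P[:3,:3].T
    return P[:3,3]+d*((z-P[2,3])/d[:,2:3])
def save(c,n): cv2.imwrite('pics/'+n,c['pixels'][:,:,::-1])
E
python3 - <<'E'
from h import *
import pickle
d={}
for n in ['scene','top']:
    c=bot.read_camera(n); save(c,n+'0.png'); d[n]=c
    print(n,np.round(c['pose'],3).tolist(),c['fovy'],c['distortion'],(c['depth']>0).mean())
pickle.dump(d,open('d0.pkl','wb'))
print(bot.get_obs())
E
```

```text
scene [[0.54, -0.503, 0.675, -0.496], [-0.842, -0.33, 0.427, -0.629], [0.008, -0.799, -0.602, 1.005], [0.0, 0.0, 0.0, 1.0]] 42.87410098291124 [0.05086834 0.         0.         0.         0.        ] 0.99587890625
top [[0.001, -0.997, 0.082, 0.385], [-1.0, -0.0, 0.015, 0.023], [-0.015, -0.082, -0.997, 1.69], [0.0, 0.0, 0.0, 1.0]] 50.74833549759879 [0.03500496 0.         0.         0.         0.        ] 0.9961328125
{'t': 0.1, 'q': array([-1.28408885,  0.47774684,  0.02235524,  1.55635567, -0.01148826,
        1.10931319, -0.08309614]), 'joint_vel': array([ 0.00045679, -0.00223094,  0.00043067, -0.0033312 ,  0.00072701,
        0.00117441, -0.00077916]), 'joint_torque': array([ 5.12796934e-03, -5.97757423e+01,  1.61397278e+00, -2.81952327e+01,
        1.28256460e-02,  5.01790841e-03, -4.08363348e-06]), 'eef_pos': array([0.25943841, 0.6225633 , 0.23040218]), 'tool_rot': array([-9.66238468e-05,  1.96115301e-01,  9.80580476e-01, -8.41790289e-04]), 'contact_force': array([-0.26366383,  0.38146929, -0.80758784]), 'torque': array([ 0.03977749, -0.02510192,  0.01641512]), 'grasp_force': 0.0, 'gripper_width': 1.000166267494155}
```

View pics/scene0.png

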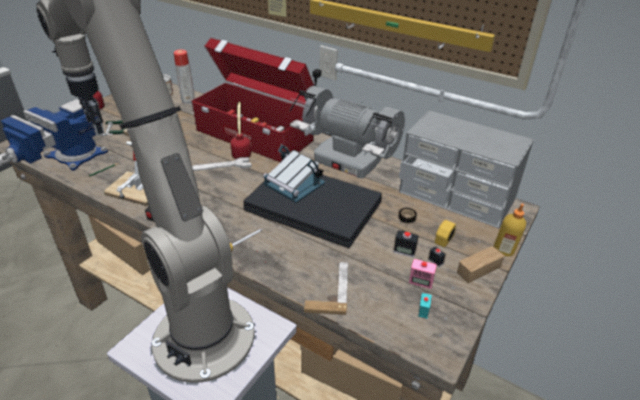

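View pics/top0.png

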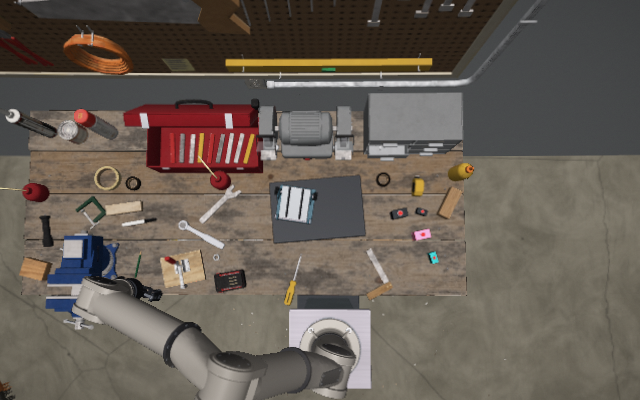

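The scene view shows the dark gauge at (405,241), with a smaller dark twin at (436,256) and pink and turquoise ones nearer. In the top view the gauge is at (399,213), the granite at (318,209) and the angle plate at (295,205).

```bash
python3 - <<'E'
from h import *
import pickle
d=pickle.load(open('d0.pkl','rb'))
c=d['top']; W=world_map(c)
px=c['pixels'].astype(int)
# gauge region: heights
def reg(u0,u1,v0,v1): 
    m=np.zeros((400,640),bool); m[v0:v1,u0:u1]=1; return m
g=reg(385,413,202,225)&(W[...,2]>.045)&(W[...,2]<.08)
print('gauge top',g.sum(),np.round(W[g].mean(0),4), np.round(np.percentile(W[g][:,2],[5,50,95]),4))
print(cv2.minAreaRect(np.float32(W[g][:,:2]*1000)))
for nm in ['top','scene']:
    cc=d[nm]; p=cc['pixels'].astype(int); WW=world_map(cc)
    r=(p[...,0]>110)&(p[...,0]>2*p[...,1])&(p[...,0]>2*p[...,2])&(WW[...,0]>.4)&(WW[...,0]<.75)&(WW[...,1]<-.2)
    n,l,s,ce=cv2.connectedComponentsWithStats(r.astype(np.uint8))
    for i in range(1,n):
        if s[i,4]>3: print(nm,ce[i],s[i,4],np.round(np.median(WW[l==i],0),4),np.round(onplane(cc,ce[i:i+1],.067),4))
# granite
G=reg(255,380,165,255)&(abs(W[...,2]-.05)<.008)
n,l,s,ce=cv2.connectedComponentsWithStats(G.astype(np.uint8)); i=1+s[1:,4].argmax()
print('granite',cv2.minAreaRect(np.float32(W[l==i][:,:2]*1000)),W[l==i][:,2].mean())
# plate
A=reg(265,325,175,235)&(W[...,2]>.07)&(W[...,2]<.25)
print('plate pts',A.sum(),cv2.minAreaRect(np.float32(W[A][:,:2]*1000)),W[A].min(0),W[A].max(0))
for cc in (c,d['scene']):
    WW=world_map(cc); p=cc['pixels'].astype(int)
    wh=(p.min(2)>170)&(WW[...,2]>.07)&(WW[...,2]<.22)&(WW[...,0]>.45)&(WW[...,0]<.8)&(abs(WW[...,1]-.09)<.12)
    Q=WW[wh]; m=Q.mean(0); 
    for _ in range(5):
        m=Q.mean(0); nv=np.linalg.svd(Q-m,full_matrices=False)[2][2]; nv*=np.sign(nv[2]); r=(Q-m)@nv; Q=Q[abs(r)<max(2*r.std(),.002)]
    print('face',len(Q),m,nv,'tilt',np.degrees(np.arccos(nv[2])),'az',np.degrees(np.arctan2(-nv[1],-nv[0])),r.std(),Q.min(0),Q.max(0))
E
python3 -c "
import cv2
a=cv2.imread('pics/scene0.png')[140:260,230:470];cv2.imwrite('pics/crop1.png',cv2.resize(a,(800,400),interpolation=cv2.INTER_CUBIC))"
```

```text
gauge top 144 [ 0.5285 -0.266   0.0604] [0.0531 0.0606 0.069 ]
((528.8959350585938, -266.29315185546875), (34.324405670166016, 60.3232536315918), 10.703727722167969)
top [400.33333333 212.75      ] 12 [ 0.5264 -0.2687  0.0648] [[ 0.527 -0.27   0.067]]
top [422.16666667 210.83333333] 6 [ 0.5362 -0.3595  0.0444] [[ 0.5344 -0.3535  0.067 ]]
top [422.66666667 234.11111111] 9 [ 0.4453 -0.3529  0.0659] [[ 0.445  -0.3537  0.067 ]]
scene [406.88235294 233.41176471] 17 [ 0.5251 -0.2725  0.068 ] [[ 0.5267 -0.2718  0.067 ]]
scene [437.33333333 249.88888889] 9 [ 0.5364 -0.3602  0.0425] [[ 0.511  -0.3668  0.067 ]]
scene [423.75  263.625] 16 [ 0.4449 -0.3558  0.0655] [[ 0.4438 -0.3571  0.067 ]]
granite ((547.2821044921875, 53.351776123046875), (240.75338745117188, 360.0670471191406), 4.905552387237549) 0.050609553622496535
plate pts 1112 ((562.2073974609375, 137.26084899902344), (159.64051818847656, 134.80075073242188), 80.75272369384766) [0.48591199 0.0534212  0.07043029] [0.62717988 0.212337   0.17072481]
face 672 [0.56442116 0.13454048 0.11377994] [-0.2584552   0.02260922  0.96575863] tilt 15.03696816124907 az -4.999410099658989 0.0031504210743504442 [ 0.49309814 -0.02799809  0.08992115] [0.7449223  0.20899992 0.16111659]
face 688 [0.55568774 0.1356342  0.11286964] [-0.27181318  0.04342685  0.9613697 ] tilt 15.977533819907693 az -9.077275377372697 0.0021079873861455747 [0.48675121 0.07800668 0.09160028] [0.74431299 0.20915793 0.15965357]
```

View pics/crop1.png

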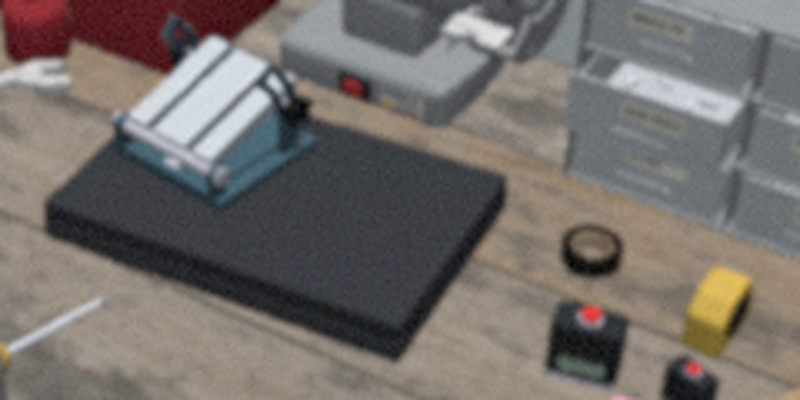

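The crop shows the angle plate on the left half of the granite, bare granite to its right. The large dark gauge with the red button faces the robot at crop (588,345). Next I refit the face and work out the approach.

```bash
cat >> h.py <<'E'
from scipy.spatial.transform import Rotation as R
def tool():
    o=bot.get_obs(); q=o['tool_rot']; return o['eef_pos'],R.from_quat([q[1],q[2],q[3],q[0]]).as_matrix(),o
def togo(p,yaw=None):
    e,M,o=tool(); s='cm '+str(np.round(M.T@(np.array(p)-e)*100,2))
    if yaw is not None:
        y=np.degrees(np.arctan2(M[1,1],M[0,1])); dy=(yaw-y+90)%180-90
        s+=' spin %.3f (tool y yaw now %.1f)'%(-np.radians(dy),y)
    return s
def facefit(c):
    W=world_map(c); p=c['pixels'].astype(int)
    m=(p.min(2)>120)&(W[...,2]>.095)&(W[...,2]<.2)&(W[...,0]>.49)&(W[...,0]<.66)&(abs(W[...,1]-.135)<.07)
    Q=W[m]
    rng=np.random.default_rng(0); best=0
    for _ in range(500):
        a=Q[rng.choice(len(Q),3,False)]; n=np.cross(a[1]-a[0],a[2]-a[0]); n/=np.linalg.norm(n)+1e-12
        k=abs((Q-a[0])@n)<.0025
        if k.sum()>best: best=k.sum(); I=Q[k]
    mm=I.mean(0); n=np.linalg.svd(I-mm,full_matrices=False)[2][2]; n*=np.sign(n[2])
    print('face',len(Q),best,mm.round(4),n.round(4),'tilt %.2f az %.2f'%(np.degrees(np.arccos(n[2])),np.degrees(np.arctan2(-n[1],-n[0]))))
    az=np.radians(-9);t=np.array([np.cos(az),np.sin(az),0]);y=np.array([-t[1],t[0],0])
    print(' along',np.percentile(I@t,[1,99]).round(4),'across',np.percentile(I@y,[1,99]).round(4), cv2.minAreaRect(np.float32(I[:,:2]*1000)))
    return mm,n
E
python3 - <<'E'
from h import *
import pickle
d=pickle.load(open('d0.pkl','rb'))
for k in d: facefit(d[k])
print(togo([.5,.2,.25])); print(togo([.527,-.27,.20],10.7))
E
```

```text
face 919 576 [0.5547 0.1353 0.1124] [-0.2726  0.0447  0.9611] tilt 16.04 az -9.31
 along [0.4731 0.5872] across [0.1648 0.2723] ((554.9266357421875, 136.80714416503906), (117.7490005493164, 125.10057067871094), 81.59806060791016)
face 756 385 [0.5614 0.1391 0.113 ] [-0.2869  0.0447  0.9569] tilt 16.88 az -8.86
 along [0.4753 0.5886] across [0.1702 0.275 ] ((558.8831787109375, 131.04376220703125), (116.88533782958984, 117.44043731689453), 81.4761962890625)
cm [-38.46 -29.76  -1.9 ]
cm [-59.03 -72.09   3.17] spin 0.989 (tool y yaw now 67.4)
```

```bash
python3 -m jog '[[-38.5,-29.8,-1.9,0.4],[-38.5,-29.8,-1.9,0.99],[-38.5,-29.8,-1.9,0.99],[-38.5,-29.8,-1.9,0.99],[-38.5,-29.8,-1.9,0.99],[-38.5,-29.8,-1.9,0.99],[-38.5,-29.8,-1.9,0.99],[-38.5,-29.8,-1.9,0.99],[-38.5,-29.8,-1.9,0.99],[-38.5,-29.8,-1.9,0.99],[-38.5,-29.8,-1.9,0.99],[-38.5,-29.8,-1.9,0.99],[-59,-72,0,0.99],[-59,-72,0,0.99],[-59,-72,0,0.99],[-59,-72,0,0.99],[-59,-72,0,0.99],[-59,-72,0,0.99],[-59,-72,0,0.99],[-59,-72,0,0.99]]' -1 40
python3 -c "
from h import *
print(togo([.527,-.27,.20],10.7))"
```

```text
t: 1.77
eef_pos: [0.519, -0.1344, 0.2367]
tool_rot: [-0.0, 0.638, 0.77, 0.0]
contact_force: [0.9, 0.6, -0.6]
gripper_width: 1.0
grasp_force: 0.0
cm [-13.47  -1.72   3.66] spin -0.000 (tool y yaw now 10.7)
```

```bash
python3 -m jog '[[-13.5,-1.7,3.6,0],[-13.5,-1.7,3.6,0],[-13.5,-1.7,3.6,0],[-13.5,-1.7,3.6,0],[-13.5,-1.7,3.6,0],[-13.5,-1.7,3.6,0]]'
python3 - <<'E'
from h import *
c=bot.read_camera('wrist'); save(c,'w1.png'); W=world_map(c); p=c['pixels'].astype(int)
m=(W[...,2]>.05)&(W[...,2]<.075)&(abs(W[...,0]-.527)<.06)&(abs(W[...,1]+.27)<.06)
print(m.sum(),cv2.minAreaRect(np.float32(W[m][:,:2]*1000)))
r=m&(p[...,0]>110)&(p[...,0]>2*p[...,1])&(p[...,0]>2*p[...,2]); print(r.sum(),W[r].mean(0) if r.any() else 0)
print(tool()[0],togo([.527,-.27,.20],10.7))
E
```

```text
t: 2.27
eef_pos: [0.527, -0.2692, 0.2001]
tool_rot: [-0.001, 0.639, 0.769, -0.0]
contact_force: [-0.3, 0.8, 1.2]
gripper_width: 1.006
grasp_force: 0.0
1830 ((527.2144775390625, -270.5893249511719), (34.092079162597656, 59.81732177734375), 11.793031692504883)
165 [ 0.5273646  -0.27064298  0.06798756]
[ 0.52760493 -0.26768096  0.20038678] cm [-0.22 -0.1   0.04] spin -0.001 (tool y yaw now 10.7)
```

View pics/w1.png

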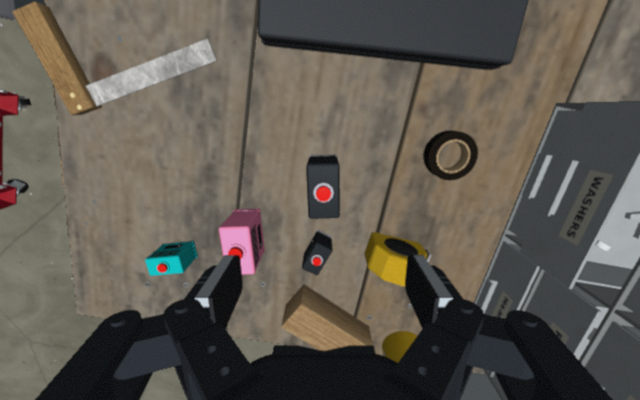

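The wrist view shows the large gauge centred at (323,187), clear of its neighbours, and its size and height check out. Going down to grip.

```bash
python3 -m jog '[[0,-0.1,4,-0.015],[0.1,-0.1,8,-0.015],[0.1,-0.1,12,-0.015],[0.1,-0.1,15,-0.015],[0.1,-0.1,17,-0.015],[0.1,-0.1,18.2,-0.015],[0.1,-0.1,18.2,-0.015],[0.1,-0.1,18.2,-0.015]]'
python3 -m jog '[[0,0,0,0],[0,0,0,0],[0,0,0,0],[0,0,0,0],[0,0,0,0],[0,0,0,0],[0,0,0,0],[0,0,0,0],[0,0,0,0],[0,0,0,0],[0,0,-1,0],[0,0,-4,0],[0,0,-8,0],[0,0,-12,0],[0,0,-12,0]]' 1 40
python3 - <<'E'
from h import *
# bare granite spot: granite frame centre (.5473,.0534), yaw 4.9
a=np.radians(4.9); g=np.array([.5473,.0534])
t=g+np.array([[np.cos(a),-np.sin(a)],[np.sin(a),np.cos(a)]])@[0,-.115]
print('target',t, togo([t[0],t[1],.14],80.8))
E
```

```text
t: 2.98
eef_pos: [0.5273, -0.2667, 0.0194]
tool_rot: [0.0, 0.632, 0.775, 0.0]
contact_force: [-0.9, 1.0, -0.5]
gripper_width: 0.996
grasp_force: 0.0
t: 4.23
eef_pos: [0.5301, -0.2704, 0.1465]
tool_rot: [0.006, 0.633, 0.774, 0.002]
contact_force: [1.8, -1.8, -2.1]
gripper_width: 0.392
grasp_force: 40.5
target [ 0.55712295 -0.06117971] cm [19.97  6.79  0.59] spin -1.210 (tool y yaw now 11.4)
```

```bash
python3 -m jog '[[4,1.4,0,-0.12],[8,2.7,0,-0.24],[12,4,0,-0.36],[16,5.4,0,-0.48],[20,6.8,0,-0.6],[20,6.8,0,-0.72],[20,6.8,0,-0.84],[20,6.8,0,-0.96],[20,6.8,0,-1.08],[20,6.8,0,-1.21],[20,6.8,0,-1.21],[20,6.8,4,-1.21],[20,6.8,6.5,-1.21],[20,6.8,7,-1.21],[20,6.8,7,-1.21]]'
python3 -c "
from h import *
for i in range(3):
  e,M,o=tool(); print(e,M[:,2],o['contact_force']); bot.read_camera('top')
print(togo([.557,-.061,.0694],80.8))"
```

```text
t: 5.48
eef_pos: [0.5529, -0.0583, 0.0688]
tool_rot: [-0.001, 0.082, 0.997, -0.0]
contact_force: [0.8, -0.4, -1.9]
gripper_width: 0.398
grasp_force: 40.6
[ 0.55285165 -0.05832183  0.06881025] [-1.43942505e-03  2.82475833e-05 -9.99998964e-01] [ 0.80110917 -0.42174201 -1.90443967]
[ 0.55311892 -0.05834742  0.06895724] [-5.46647031e-04 -2.04021386e-04 -9.99999830e-01] [ 0.54591106  0.22484065 -1.75342457]
[ 0.55320317 -0.05827389  0.06898493] [-1.90580855e-04 -2.51281211e-04 -9.99999950e-01] [-0.16102259  0.55513071 -1.5800471 ]
cm [-0.41 -0.21 -0.04] spin -0.002 (tool y yaw now 80.7)
```

```bash
python3 -m jog '[[0,0,0.1,0],[0,0,0.1,0],[0,0,0.1,0]]'; python3 -m jog '[[0,0,0.1,0],[0,0,0.1,0],[0,0,0.1,0]]'
```

```text
t: 5.88
eef_pos: [0.5535, -0.0581, 0.0684]
tool_rot: [0.0, 0.08, 0.997, 0.0]
contact_force: [-2.3, 0.2, 5.2]
gripper_width: 0.394
grasp_force: 41.1
t: 6.13
eef_pos: [0.5535, -0.0581, 0.0683]
tool_rot: [0.0, 0.08, 0.997, 0.0]
contact_force: [-5.1, 0.6, 16.7]
gripper_width: 0.39
grasp_force: 42.5
```

```bash
python3 -m jog '[[0,0,-0.12,0],[0,0,-0.12,0]]'; python3 -m jog '[[0,0,0,0],[0,0,0,0],[0,0,0,0],[0,0,0,0],[0,0,0,0],[0,0,-2,0],[0,0,-5,0],[0,0,-9,0],[0,0,-13,0],[0,0,-13,0],[0,0,-13,0]]' -1
cat >> h.py <<'E'
def gaugelook(name,x,y,zb,wr='wrist'):
    c=bot.read_camera(wr); save(c,name); W=world_map(c); p=c['pixels'].astype(int)
    m=(W[...,2]>zb+.05)&(W[...,2]<zb+.075)&(abs(W[...,0]-x)<.05)&(abs(W[...,1]-y)<.05)
    r=m&(p[...,0]>110)&(p[...,0]>2*p[...,1])&(p[...,0]>2*p[...,2])
    print(wr,m.sum(),cv2.minAreaRect(np.float32(W[m][:,:2]*1000)),'red',r.sum(),W[r].mean(0).round(4), 'top z',np.median(W[m&~r][:,2]).round(4))
    return W[r].mean(0)
E
python3 - <<'E'
from h import *
b=gaugelook('w2.png',.5535,-.058,.05); gaugelook('t2.png',.5535,-.058,.05,'scene')
for i in range(3): print(tool()[0],togo([b[0],b[1],.14],80.8)); bot.read_camera('top')
E
```

```text
t: 6.3
eef_pos: [0.5536, -0.0581, 0.0684]
tool_rot: [0.0, 0.08, 0.997, 0.0]
contact_force: [-1.6, 0.2, 8.2]
gripper_width: 0.394
grasp_force: 41.5
t: 7.22
eef_pos: [0.555, -0.0581, 0.2006]
tool_rot: [0.003, 0.08, 0.997, 0.0]
contact_force: [-0.9, -0.4, -0.5]
gripper_width: 0.997
grasp_force: 0.0
wrist 2586 ((557.0905151367188, -58.4390983581543), (34.63759231567383, 59.70095443725586), 80.56307983398438) red 237 [ 0.5573 -0.0586  0.1179] top z 0.1108
scene 195 ((555.4786987304688, -58.95243835449219), (38.50523376464844, 66.38934326171875), 81.71800994873047) red 19 [ 0.561  -0.0577  0.1161] top z 0.1104
[ 0.55272407 -0.05789831  0.19737215] cm [-0.47  0.    5.74] spin 0.001 (tool y yaw now 80.9)
[ 0.55230366 -0.0578897   0.19674805] cm [-0.52  0.01  5.67] spin 0.001 (tool y yaw now 80.9)
[ 0.55217192 -0.05793854  0.19645579] cm [-0.54  0.02  5.64] spin 0.001 (tool y yaw now 80.8)
```

View pics/w2.png

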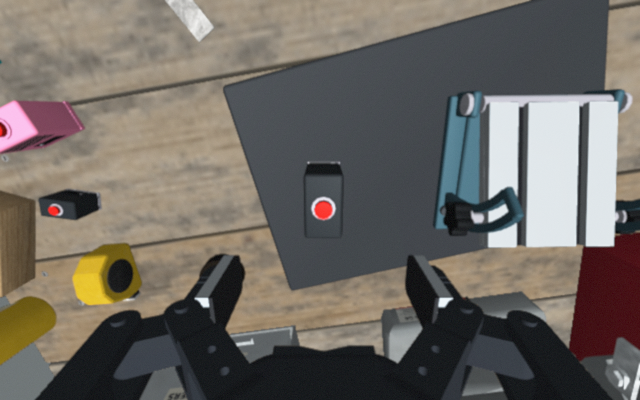

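Gauge upright on bare granite, red button at pixel (323,208), the plate well to the side. Closing the fingers and pressing.

```bash
python3 -m jog '[[-0.48,0,0,0],[-0.48,0,0,0],[-0.48,0,0,0],[-0.48,0,0,0],[-0.48,0,0,0],[-0.48,0,0,0],[-0.48,0,0,0],[-0.48,0,0,0],[-0.48,0,0,0],[-0.48,0,2,0],[-0.48,0,5,0],[-0.48,0,7,0],[-0.48,0,7.2,0],[-0.48,0,7.2,0],[-0.48,0,7.2,0]]' 1 40
python3 -c "
from h import *
for i in range(3): print(tool()[0],tool()[2]['contact_force'],togo([.557,-.0586,.117])); bot.read_camera('top')"
```

```text
t: 8.72
eef_pos: [0.5588, -0.059, 0.127]
tool_rot: [0.001, 0.08, 0.997, 0.0]
contact_force: [0.0, 0.0, 0.7]
gripper_width: 0.005
grasp_force: 0.0
[ 0.55875528 -0.05895286  0.12700022] [0.0203818  0.01637821 0.66479808] cm [0.18 0.01 1.  ]
[ 0.55910656 -0.05898739  0.12743818] [-0.9913208   0.04837534  0.19154087] cm [0.22 0.   1.04]
[ 0.55921612 -0.05890718  0.1275779 ] [-0.08556034  0.13603804 -0.62472631] cm [ 0.23 -0.01  1.06]
```

```bash
python3 -m jog '[[0.2,0,0.4,0],[0.2,0,0.8,0],[0.2,0,1.1,0],[0.2,0,1.2,0],[0.2,0,1.2,0],[0.2,0,1.2,0]]'; python3 -m jog '[[0,0,0.1,0],[0,0,0.2,0],[0,0,0.25,0],[0,0,0.25,0],[0,0,0.25,0]]'
```

```text
t: 9.37
eef_pos: [0.5561, -0.0584, 0.1141]
tool_rot: [-0.0, 0.08, 0.997, 0.0]
contact_force: [-0.3, 0.1, 2.8]
gripper_width: 0.005
grasp_force: 1.6
t: 9.78
eef_pos: [0.5562, -0.0584, 0.1128]
tool_rot: [0.0, 0.08, 0.997, 0.0]
contact_force: [-5.4, 0.4, 13.4]
gripper_width: 0.003
grasp_force: 7.4
```

```bash
python3 -m jog '[[0,0,0.05,0],[0,0,0.05,0],[0,0,0.05,0]]'; python3 -m jog '[[0,0,-1,0],[0,0,-4,0],[0,0,-8,0],[0,0,-9,0],[0,0,-9,0],[0,0,-9,0],[0,0,-9,0],[0,0,-9,0],[0,0,-9,0]]' -1
python3 - <<'E'
from h import *
b=gaugelook('w3.png',.5535,-.058,.05)
for i in range(3): print(tool()[0],tool()[2]['gripper_width'],togo([b[0],b[1],.064],80.8)); c=bot.read_camera('wrist')
facefit(c)
E
```

```text
t: 10.03
eef_pos: [0.5562, -0.0584, 0.1127]
tool_rot: [0.0, 0.08, 0.997, 0.0]
contact_force: [-6.5, 0.8, 19.3]
gripper_width: -0.003
grasp_force: 9.2
t: 10.78
eef_pos: [0.5552, -0.0585, 0.1997]
tool_rot: [-0.001, 0.08, 0.997, -0.0]
contact_force: [1.1, -0.3, -0.4]
gripper_width: 1.001
grasp_force: 0.0
wrist 2585 ((557.104248046875, -58.48311996459961), (34.29619598388672, 59.716915130615234), 81.51026916503906) red 243 [ 0.5573 -0.0585  0.1179] top z 0.1109
[ 0.5553955  -0.05846825  0.1998702 ] 0.9998295126885823 cm [-0.22  0.03 13.59] spin 0.001 (tool y yaw now 80.8)
[ 0.55555028 -0.05850053  0.20009971] 1.0014089814984195 cm [-0.19  0.03 13.61] spin 0.001 (tool y yaw now 80.8)
[ 0.55570726 -0.05848662  0.20028938] 0.9964506934907625 cm [-0.17  0.03 13.63] spin 0.001 (tool y yaw now 80.8)
face 15203 14855 [0.5571 0.136  0.113 ] [-0.2722  0.0411  0.9614] tilt 15.98 az -8.58
 along [0.4748 0.5873] across [0.1671 0.2716] ((558.5748901367188, 132.43331909179688), (128.95074462890625, 116.90065002441406), 82.51992797851562)
```

```bash
python3 -m jog '[[-0.2,0,4,0],[-0.2,0,8,0],[-0.2,0,11,0],[-0.2,0,12.8,0],[-0.2,0,13.3,0],[-0.2,0,13.3,0],[-0.2,0,13.3,0]]'
python3 -m jog '[[0,0,0,0],[0,0,0,0],[0,0,0,0],[0,0,0,0],[0,0,0,0],[0,0,0,0],[0,0,0,0],[0,0,0,0],[0,0,0,0],[0,0,-1,0],[0,0,-4,0],[0,0,-8,0],[0,0,-12,0],[0,0,-14,0],[0,0,-14,0],[0,0,-14,0]]' 1 25
python3 - <<'E'
from h import *
# target pivot above face: uphill corner contact
az=np.radians(-8.8); th=np.radians(16); C=np.array([.5588,.1336,.1136])
t=np.array([np.cos(az),np.sin(az),0])
for i in range(3): print(tool()[0],togo([*(C+.02*t)[:2],.21],81.2)); bot.read_camera('top')
print(C+.02*t)
E
```

```text
t: 11.57
eef_pos: [0.5587, -0.059, 0.0688]
tool_rot: [0.001, 0.08, 0.997, -0.0]
contact_force: [0.1, -0.2, 0.4]
gripper_width: 1.002
grasp_force: 0.0
t: 12.9
eef_pos: [0.5584, -0.0588, 0.2093]
tool_rot: [0.001, 0.08, 0.997, 0.0]
contact_force: [-1.1, 1.1, -2.3]
gripper_width: 0.398
grasp_force: 25.6
[ 0.55838987 -0.05876879  0.20925841] cm [ 1.02 19.01 -0.06] spin -0.006 (tool y yaw now 80.8)
[ 0.55726736 -0.05865526  0.20761317] cm [ 0.91 19.02 -0.24] spin -0.006 (tool y yaw now 80.9)
[ 0.55675874 -0.05860274  0.20671475] cm [ 0.85 19.02 -0.33] spin -0.006 (tool y yaw now 80.9)
[0.57856457 0.13054028 0.1136    ]
```

```bash
python3 -m jog '[[0.5,2,-1,0],[1,6,-1,0],[1.5,10,-1,0],[1.85,14,-1,0],[1.85,17,-1,-0.006],[1.85,19,-1,-0.006],[1.85,19,-1,-0.006],[1.85,19,-1,-0.006],[1.85,19,1,-0.006],[1.85,19,3,-0.006],[1.85,19,5,-0.006],[1.85,19,5.4,-0.006],[1.85,19,5.4,-0.006],[1.85,19,5.4,-0.006],[1.85,19,5.4,-0.006]]'
python3 - <<'E'
from h import *
for i in range(3): print(tool()[0],tool()[2]['contact_force'],togo([.5687,.1321,.1439],81.2)); c=bot.read_camera('scene')
a=c['pixels'][120:220,230:370,::-1]; cv2.imwrite('pics/s4.png',cv2.resize(a,None,fx=5,fy=5,interpolation=cv2.INTER_CUBIC))
E
```

```text
t: 14.3
eef_pos: [0.5708, 0.1312, 0.1551]
tool_rot: [0.001, 0.077, 0.997, 0.0]
contact_force: [0.3, -0.4, -1.4]
gripper_width: 0.395
grasp_force: 25.5
[0.57081741 0.13122268 0.15512384] [ 0.25782922 -0.43691855 -1.41921586] cm [0.22 0.05 1.12] spin -0.001 (tool y yaw now 81.1)
[0.57087983 0.13148485 0.1552631 ] [ 0.24502767  0.27424886 -1.43181487] cm [0.23 0.03 1.14] spin -0.001 (tool y yaw now 81.2)
[0.57079987 0.13166827 0.15523864] [-0.26361942 -0.10543381 -2.38881006] cm [0.22 0.01 1.13] spin -0.001 (tool y yaw now 81.2)
```

View pics/s4.png

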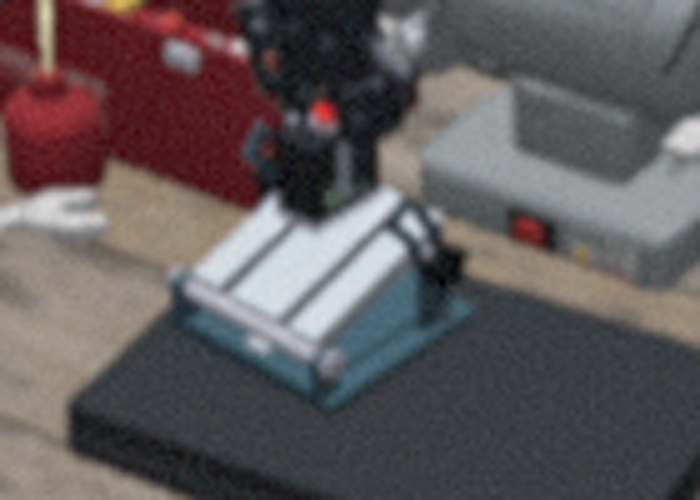

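The gauge is held upright over the upper half of the face (button at (322,112)), clear of the quadrants. Going down to touch its uphill edge.

```bash
python3 -m jog '[[0.1,0,0.5,0],[0.2,0,1.0,0],[0.2,0,1.05,0],[0.2,0,1.05,0],[0.2,0,1.05,0]]'; python3 -m jog '[[0,0,0.05,0],[0,0,0.1,0],[0,0,0.1,0],[0,0,0.1,0]]'
```

```text
t: 14.87
eef_pos: [0.5679, 0.132, 0.1433]
tool_rot: [-0.0, 0.077, 0.997, -0.0]
contact_force: [-0.2, -0.2, -1.2]
gripper_width: 0.396
grasp_force: 25.6
t: 15.2
eef_pos: [0.5682, 0.132, 0.1427]
tool_rot: [0.0, 0.077, 0.997, 0.0]
contact_force: [0.5, 0.1, -1.5]
gripper_width: 0.398
grasp_force: 25.8
```

```bash
python3 -m jog '[[0,0,0.05,0],[0,0,0.1,0],[0,0,0.1,0],[0,0,0.1,0]]'; python3 -m jog '[[0.1,0,0.1,0],[0.2,0,0.2,0],[0.3,0,0.27,0],[0.3,0,0.27,0],[0.3,0,0.27,0]]'
```

```text
t: 15.53
eef_pos: [0.5682, 0.132, 0.1424]
tool_rot: [0.0, 0.077, 0.997, 0.0]
contact_force: [-2.4, -0.6, 5.6]
gripper_width: 0.391
grasp_force: 26.7
t: 15.95
eef_pos: [0.5666, 0.1323, 0.1407]
tool_rot: [0.002, 0.077, 0.997, 0.001]
contact_force: [-1.9, -2.2, 9.5]
gripper_width: 0.396
grasp_force: 27.0
```

```bash
python3 -m jog '[[0.12,0,0.1,0],[0.24,0,0.2,0],[0.36,0,0.3,0],[0.36,0,0.3,0],[0.36,0,0.3,0]]'; python3 -m jog '[[0.12,0,0.1,0],[0.24,0,0.2,0],[0.36,0,0.3,0],[0.36,0,0.3,0],[0.36,0,0.3,0]]'
```

```text
t: 16.37
eef_pos: [0.5631, 0.1328, 0.1373]
tool_rot: [0.002, 0.077, 0.997, 0.0]
contact_force: [-0.6, -1.2, 7.1]
gripper_width: 0.395
grasp_force: 26.5
t: 16.78
eef_pos: [0.5597, 0.1336, 0.1342]
tool_rot: [0.002, 0.077, 0.997, 0.001]
contact_force: [1.0, -1.3, 5.4]
gripper_width: 0.393
grasp_force: 26.4
```

```bash
python3 -m jog '[[0.07,0,0.1,0],[0.14,0,0.2,0],[0.14,0,0.2,0],[0.14,0,0.2,0]]'; python3 -m jog '[[0.05,0,0.1,0],[0.05,0,0.1,0],[0.05,0,0.1,0]]'; python3 -m jog '[[0,0,0.1,0],[0,0,0.1,0],[0,0,0.1,0]]'
```

```text
t: 17.12
eef_pos: [0.5579, 0.1338, 0.1319]
tool_rot: [0.001, 0.077, 0.997, 0.0]
contact_force: [0.2, -0.7, 5.0]
gripper_width: 0.398
grasp_force: 26.4
t: 17.37
eef_pos: [0.5576, 0.1339, 0.1314]
tool_rot: [0.002, 0.077, 0.997, 0.001]
contact_force: [-0.1, -1.5, 9.9]
gripper_width: 0.394
grasp_force: 26.8
t: 17.62
eef_pos: [0.5576, 0.1339, 0.1314]
tool_rot: [0.002, 0.077, 0.997, 0.001]
contact_force: [-4.2, -1.8, 18.1]
gripper_width: 0.398
grasp_force: 27.8
```

Run:
```python
from h import *
C=np.array([.5588,.1336,.1136]); n=np.array([-.2722,.0411,.9614]); n/=np.linalg.norm(n)
t=np.array([np.cos(np.radians(-8.8)),np.sin(np.radians(-8.8)),0]); t-=n*(t@n); t/=np.linalg.norm(t); y=np.cross(n,t)
ims=[]
for nm in ['wrist','scene']:
    c=bot.read_camera(nm); W=world_map(c); p=c['pixels'].astype(int)
    L=(W-C)@np.c_[t,y,n]
    m=(abs(L[...,2]-.06)<.008)&(abs(L[...,0])<.05)&(abs(L[...,1])<.015)&(p.max(2)<90)
    r=(abs(L[...,2]-.066)<.01)&(abs(L[...,0])<.05)&(abs(L[...,1])<.03)&(p[...,0]>110)&(p[...,0]>2*p[...,1])
    print(nm,m.sum(),'red local',r.sum(),L[r].mean(0).round(4) if r.any() else '')
    if m.sum()>30:
        Q=L[m]; A=np.c_[Q[:,:2],np.ones(len(Q))]; k=np.ones(len(Q),bool)
        for _ in range(4): s=np.linalg.lstsq(A[k],Q[k,2],rcond=None)[0]; k=abs(Q[:,2]-A@s)<.0025
        print(' top plane rel face: slopes deg',np.degrees(s[:2]).round(2),'h',s[2].round(4),k.sum(),np.percentile(Q[k],[2,98],axis=0).round(4).tolist())
    ims.append(c['pixels'][:,:,::-1])
a=cv2.resize(ims[1][120:220,230:370],(560,400),interpolation=cv2.INTER_CUBIC)
b=ims[0][130:330,200:440]
o=np.zeros((400,800,3),np.uint8); o[:,:560]=a; o[:200,560:800]=b
cv2.imwrite('pics/s5.png',o)
```

```text
wrist 6377 red local 1184 [0.0096 0.0002 0.067 ]
 top plane rel face: slopes deg [ 0.32 -0.11] h 0.06 6222 [[-0.0195, -0.0145, 0.0585], [0.0318, 0.0146, 0.0613]]
scene 66 red local 20 [0.0111 0.0009 0.0656]
 top plane rel face: slopes deg [-1.52  6.36] h 0.0601 44 [[-0.0221, -0.0145, 0.0573], [0.0291, 0.0133, 0.063]]
```

View pics/s5.png

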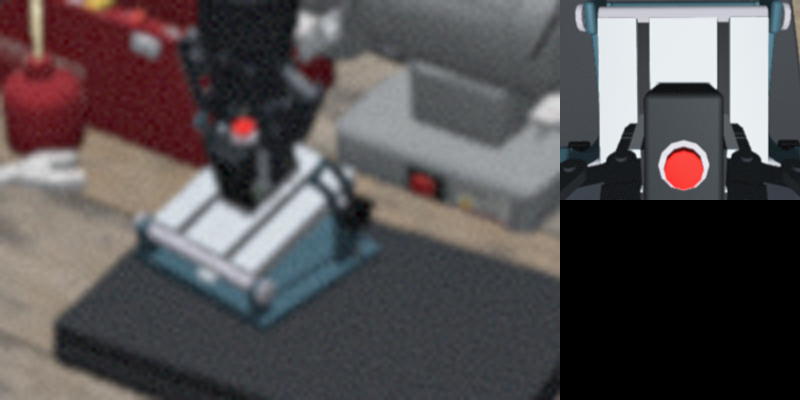

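The view shows the gauge tilted with the table, button at (243,127) and lined up with the T-slots. Its top is within about 0.3° of parallel to the face at exactly 60 mm, and the base sits fully on it. Handing in while pressing with about 18 N.

```bash
python3 -c "
from h import *
o=bot.get_obs(); print(o['t'],o['contact_force'],o['grasp_force']); print(bot.hand_in())"
```

```text
17.7167 [-4.70563193 -2.6455579  16.58472666] 27.80688911676407
the job is handed in; nothing more can be done
None
```

The gauge was zeroed upright on the bare granite and is now gripped and pressed flush (about 17 N) on the angle plate's table, long side up the slope; I handed the job in at 17.7 s, and no verdict came back.

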